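# Stack the polishing rollers into a pyramid on the sloping rack

## Robot

A 6-joint arm with a two-finger parallel gripper is mounted at the origin on the work surface. World frame = base frame: x ahead of the robot, y to its left, z up, the work surface at z = 0. Lengths are in m, angles in rad, forces in N, time in s.
With the tool pointing down it reaches from about 0.425 to 0.95 m from the base axis. Payload 3.5 kg.
Tool frame: the origin (TCP) lies between the finger pads; the fingertips stand 25 mm ahead of it and the grasp point (between the pads) lies 6 mm ahead of it (ctrl.finger_overhang is the distance from the TCP to the fingertips, in m); x points along the fingers, y is the direction in which the jaws open and shut, and the axes are right-handed (so a half turn about x gives the same grasp; the last joint's range is limited). The gripper opens to 85 mm and grips with 20 to 120 N. Pads are 22 mm wide; open, the fingers measure 114 mm over their backs; the gripper's body (76 mm by 85 mm) begins 54 mm behind the grasp point. The pads swing forward as they close: fully open they stand 13 mm farther back than shut.
Start: joints at [-1.428, 0.286, 1.577, -0, 1.279, -0.15], TCP at [0.195, -0.646, 0.256] pointing down, gripper open.
Joint ranges: [-2.77, 2.77], [-0.9, 2.22], [0.21, 2.48], [-1.53, 4.67], [0.24, 2.81], [-2.84, 2.84]. Speed limits (rad/s): [2.79, 2.79, 3.14, 3.14, 3.14, 3.14].

## Interface

Orientations are given as a unit quaternion [x, y, z, w].
In Python, from plant import ctrl gives the robot as it stands.
- The arm moves only by the tool play_rows, never from a script. Its argument "targets" is a list of rows, each an object with "delta_pos": the shift along the world's x, y, z normalised to -1 to 1, where 1 is 1000 mm, a list of three; "delta_rot": the turn, a rotation vector about the world's x, y, z normalised to -1 to 1, where 1 is pi rad, a list of three; "claw": the finger opening in mm, from 0 to 85.4. In form: [{"delta_pos": [tx, ty, tz], "delta_rot": [wx, wy, wz], "claw": claw}, ...]. A call has 1 to 20 rows; each row is the pose to reach, as a shift and turn from the pose measured when the call began, turning the shorter way round; what a row does not reach only later rows make up. A row lasts 1/12 s, in which the tool goes at most 41.7 mm and 7.16 degrees, less where a joint would pass 70% of its speed; a pose out of reach is approached as far as the arm can. A call with a number of a shift or a turn outside -1 to 1 is refused whole. A call with a gripper value outside its range is refused whole. The fingers move at their own pace and stop on an object; "newtons" is the grip in N (left out, the last holds). Time passes only in rows, so rows that repeat a pose let the fingers close. It gives the time, the measured TCP pose, the force and the opening at its end, in the units of the state.
- ctrl.get_state(): the state, without advancing time (a new reading comes with each control period).
- ctrl.read_camera(name): name is "scene" or "side" or "wrist"; returns the picture (400x640x3 uint8, blue, green, red); there is no depth.
- ctrl.calibration(name): a dict with "fx", "fy", "cx", "cy" (pixels), "camera_from_world" (4x4, takes a point from world to camera coordinates). Camera axes: x right, y down, z forward; pixel columns grow to the right and rows downward; lengths in m; the calibration is good to about 2 mm. A picture is of the moment at which its call begins: read the wrist's pose just before it. calibration takes no time and is no camera call; for the wrist camera it gives the pose at the moment of the call.
- ctrl.sign_off(): hands the job in, once; it reports no verdict.
The state is a dict: "time": time; "qpos": joint angles; "dq": joint speeds; "joint_efforts": joint torques, N m; "eef_pos": TCP position; "tcp_rot": TCP orientation; "contact_force": force on the tool from outside, world axes, zero at the start; "wrist_torque": the same for the moment, N m; "opening": opening from 0.0 (shut) to 1.0 (fully open).
Only numpy, scipy, OpenCV 4.12 (cv2) and the standard library are available. Lean on these libraries where they do the work, as an engineer would, in place of code of your own. Each camera call takes 0.05 s, during which the arm holds its last target. There are 200 camera calls.

## Task

Finish the pyramid of polishing rollers on the sloping rack: saddle the big loose roller into the gap of the bottom row that is still empty, beside the one already up there, then the small roller into the gap between those two. Lay each one down gently, parallel to the row, push it down the slope until it is felt to butt against the rack's foot board, and let go; leave the brush, the screwdriver and the jar alone.

Things in the scene. Friction and masses are not known exactly. Their poses are not given: they have to be found in the camera images.
- bed: Sloping bed of the fixed wooden rack, rising away from the robot at 28 degrees. Origin: on its upper face, midway across, at the foot board; x up the slope, y across, z square out of the bed (leaning 28 degrees from vertical, towards the robot). 150 mm long; side cheeks 34 mm high, inner faces at y = -104 and 104 mm.
- foot (a point): Middle of the upper edge of the foot board, the 12 mm thick stepped board standing square to the bed at its lower end, inner face at bed x = 0: 232 mm wide up to bed z = 50 mm, 150 wide to z = 90, 70 wide to z = 130 (this point). A roller touching it has its origin at bed x = 65. A roller let go farther up may stay there or slide down: push it home.
- row (a point): Nominal middle of the row, bed (65, 0, 28) mm. Three loose rollers like roller_big lie on the bed along its x, ends at the foot board, axes at bed z = 28: at y = 74, y = 10, and the third anywhere from y = -72 to -48 (not measured), so that the empty gap is 2 to 26 mm wide. This point does not follow them.
- gap (a point): Nominal axis middle of roller_big once saddled in the empty gap: bed (65, -25, 71) mm, fixed to the rack. The true saddle lies midway between the two rollers of the row, anywhere from y = -33 to -19, its axis at z = 64 to 77, as the row lies: to be felt or seen. Let go off the middle, a roller falls sideways into the gap. Wheels rest on wheels.
- roller_set: A roller like roller_big, loose, already saddled in the other gap at about bed (65, 42, 74) mm (it may shift a few mm under load). Axes as roller_big. It stays there and roller_small rests on it and on roller_big, its axis 33 to 42 mm (along bed z) above the mean of theirs.
- roller_big: Big polishing roller, 130 mm long: two plain wooden wheels of 56 mm diameter, each 26 mm thick, at the ends of a bare steel axle of 24 mm diameter (78 mm of it free between the wheels, to be gripped). About 0.16 kg. Its x axis is its length, its origin the middle of its axle. Loose; it starts lying on the bench.
- roller_small: Small polishing roller: the same length, axle (24 mm) and wheel thickness, but wheels of only 46 mm diameter. About 0.12 kg. Its x axis is its length, its origin the middle of its axle. Loose; it starts lying on the bench.
- brush: Bystander: bench brush lying to the left of the rack. Leave alone.
- screwdriver: Bystander: screwdriver lying crosswise in front of the rack. Leave alone.
- jar: Bystander: amber glass jar with a steel lid, 60 mm across, 75 mm high, standing to the right of the rack; origin at the centre of its underside. Leave alone.
There are look-alikes about, which are no part of the job. Leave any red look-alike of the roller_small alone. What is shaped like the roller_big but black is not meant.

How it is judged:
By the outcome, as a careful person would: the job done as asked, in the order asked, and still so for the second after the job is handed in, with the robot touching nothing.
It also fails if it takes over 72 s, if anything falls off the work surface, if the arm or the gripper's body presses on something with over 40 N, if the wrist force passes 120 N, or if a joint passes its speed limit or range.

## Working session

There is one attempt and no reset: what is moved stays moved. The work goes in short steps, Python scripts to look and compute and a tool call to move; the robot and the scene stay as the last step left them, time stands still between calls to the robot, and variables do not carry over. Pictures are saved under pics/ and viewed, about 8 in all and at most 12, crops included, and the job is handed in when it is done.

Besides the shell and the picture viewer there is one more tool, called by a JSON object that holds its "op" and its "data". play_rows: Moves the arm, as the interface text tells. Its arguments: {"type":"object","properties":{"targets":{"type":"array"},"newtons":{"type":"number"}},"required":["targets"]}

```bash
mkdir -p pics; ls
cat > h.py <<'E'
import numpy as np,cv2,sys
from plant import ctrl
from scipy.spatial.transform import Rotation as R
def cal(n):
    c=ctrl.calibration(n);return np.array([[c['fx'],0,c['cx']],[0,c['fy'],c['cy']],[0,0,1.]]),np.array(c['camera_from_world'])
def proj(P,n,c=None):
    K,T=c or cal(n);p=K@(T[:3,:3]@np.array(P,float)+T[:3,3]);return p[:2]/p[2]
def ray(uv,n,c=None):
    K,T=c or cal(n);d=T[:3,:3].T@np.linalg.solve(K,[*uv,1.]);return -T[:3,:3].T@T[:3,3],d/np.linalg.norm(d)
def onz(uv,n,z,c=None):
    o,d=ray(uv,n,c);return o+d*(z-o[2])/d[2]
def tri(a,na,b,nb):
    o,d=ray(a,na);p,e=ray(b,nb);s=np.linalg.lstsq(np.c_[d,-e],p-o,rcond=None)[0]
    A=o+d*s[0];B=p+e*s[1];return (A+B)/2,np.linalg.norm(A-B)
E
python3 - <<'E'
from h import *
print(ctrl.get_state())
for n in('scene','side'):
    im=ctrl.read_camera(n);cv2.imwrite(f'pics/{n}0.png',im)
    print(n,cal(n)[0].round(1).tolist(),[x.round(3).tolist() for x in ray((320,200),n)])
a=cv2.imread('pics/scene0.png');b=cv2.imread('pics/side0.png')
E
```

```text
pics
{'time': 0.0, 'qpos': array([-1.42801310e+00,  2.87190297e-01,  1.57818621e+00, -1.88822047e-05,
        1.27858293e+00, -1.50011110e-01]), 'dq': array([ 1.92708235e-04, -9.62045662e-04,  1.89532564e-03,  7.17270068e-04,
       -1.34593905e-03, -4.93096764e-05]), 'joint_efforts': array([ 5.08775574e-04, -4.05981803e+01, -2.92622960e+01, -1.28704819e-04,
        5.79955711e-03, -7.04697996e-06]), 'eef_pos': array([ 0.19475543, -0.64566787,  0.25492569]), 'tcp_rot': array([-0.69953876, -0.1039877 ,  0.6995455 , -0.10231409]), 'contact_force': array([-0.4720566 , -0.52085566, -0.32009665]), 'wrist_torque': array([-0.03666232, -0.006048  , -0.04847419]), 'opening': 0.9994794058998343}
scene [[416.0, 0.0, 313.6], [0.0, 416.0, 198.0], [0.0, 0.0, 1.0]] [[1.419, -0.456, 0.871], [-0.705, 0.385, -0.595]]
side [[373.8, 0.0, 320.0], [0.0, 373.8, 204.5], [0.0, 0.0, 1.0]] [[0.44, 0.706, 0.687], [0.081, -0.781, -0.619]]
```

View pics/scene0.png

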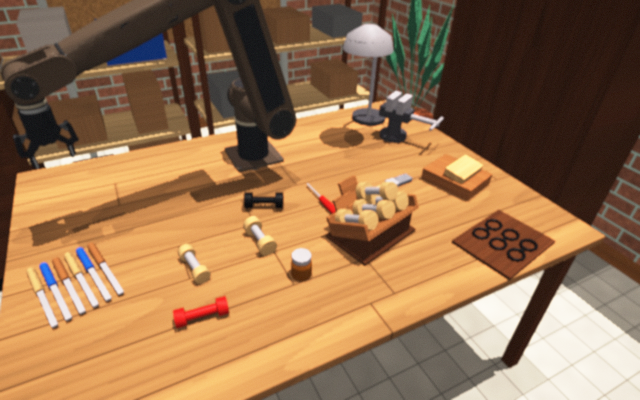

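View pics/side0.png

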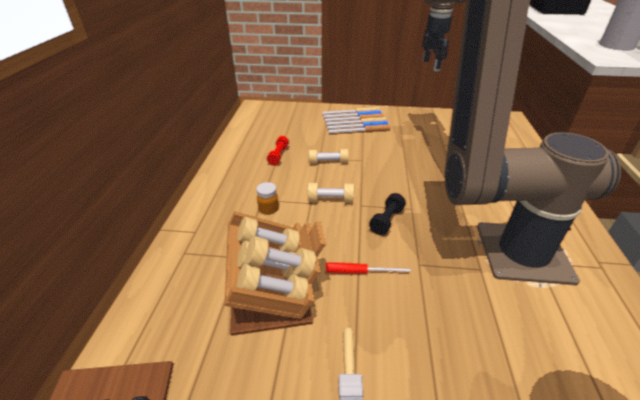

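The scene camera shows the big roller at about (260,235) and the small one at (194,263); side has them at (331,193) and (329,157). The black and red ones are look-alikes. The rack is at scene (372,215) and side (272,270). I'll enlarge both views.

Run:
```python
from h import *
a=cv2.imread('pics/scene0.png');b=cv2.imread('pics/side0.png')
f=lambda i,x,y,w,h,s:cv2.resize(i[y:y+h,x:x+w],None,fx=s,fy=s,interpolation=cv2.INTER_CUBIC)
# top: scene rollers x170-290,y205-290 ; scene rack x310-430,y170-265; bottom: side rollers 300-360,145-205; side rack 220-340,205-335
W=np.zeros((600,800,3),np.uint8)
W[:300,:400]=f(a,180,210,100,75,4);W[:300,400:]=f(a,320,170,100,75,4)
W[300:,:400]=f(b,290,140,100,75,4);W[300:,400:]=f(b,225,210,133,100,3)[:300,:400][:, :400] if 0 else cv2.resize(b[210:310,225:358],(400,300),interpolation=cv2.INTER_CUBIC)
cv2.imwrite('pics/crop1.png',W)
```

```text
(no output)
```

View pics/crop1.png

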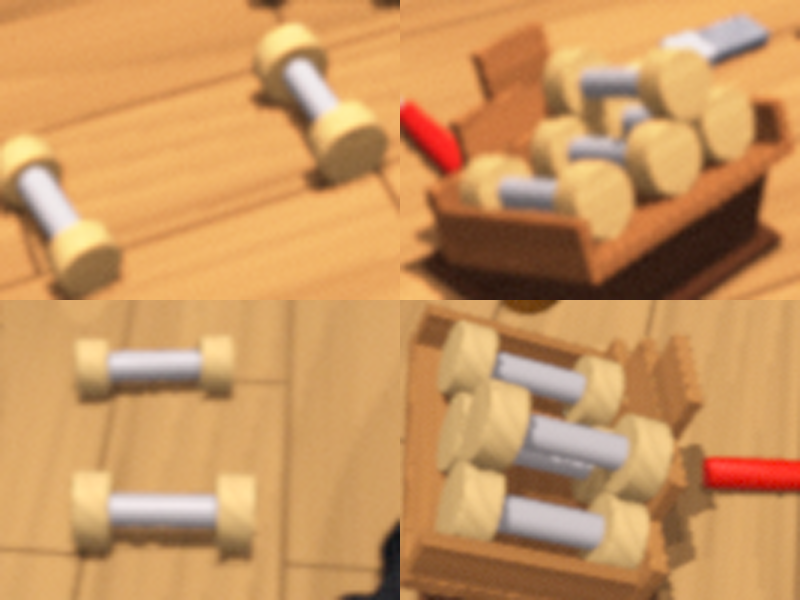

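```bash
cat > fit.py <<'E'
from h import *
from scipy.optimize import least_squares
S=lambda u,v:(320+(u-400)/4,170+v/4)
D=lambda u,v:(225+(u-400)/3.0075,210+(v-300)/3)
obs=[('scene',S(668,160),(130,10,28)),('scene',S(730,125),(130,74,28)),('scene',S(675,88),(130,42,74)),('scene',S(595,200),(130,None,28)),
('side',D(532,436),(104,42,74)),('side',D(627,452),(26,42,74)),('side',D(504,516),(104,74,28)),('side',D(603,532),(26,74,28)),
('side',D(498,368),(104,None,28)),('side',D(585,388),(26,None,28)),('scene',S(475,60),(-6,-35,130)),('scene',S(545,25),(-6,35,130))]
C={n:cal(n) for n in('scene','side')}
def bed(p):
    r=R.from_euler('ZY',[p[3],-28],degrees=True);return r,np.array(p[:3])
def w(p,P):
    r,o=bed(p);return o+r.apply(np.array(P,float)/1000)
def res(p):
    return np.concatenate([proj(w(p,[q[0],p[4] if q[1] is None else q[1],q[2]]),n,C[n])-uv for n,uv,q in obs])
if __name__=='__main__':
    s=least_squares(res,[0.7,0.05,0.05,0,-60],x_scale=[.01,.01,.01,1,1],loss='soft_l1');p=s.x
    print('rack',p.round(4).tolist());print(res(p).reshape(-1,2).round(1).tolist())
    np.save('rack.npy',p)
    print('gap',w(p,[65,(10+p[4])/2,71]),'cross',bed(p)[0].as_matrix())
    for nm,z,a,b,c,d in(('big',.028,(254.5,225.75),(261.75,238),(317,192.75),(344.25,192.75)),('small',.023,(187,253.75),(196.5,268),(317.5,156.5),(340.5,156.25))):
        for n,u,v in(('scene',a,b),('side',d,c)):
            A,B=onz(u,n,z),onz(v,n,z);print(nm,n,((A+B)/2).round(4),'len',np.linalg.norm(B-A).round(4),'yaw',np.degrees(np.arctan2(*(B-A)[1::-1])).round(1))
        print(' tri',tri(a,'scene',d,'side'),tri(b,'scene',c,'side'))
E
python3 fit.py
```

```text
rack [0.5563, 0.1508, 0.0312, 15.814, -69.6799]
[[-0.9, -0.4], [-2.9, -0.1], [0.3, -0.9], [-0.5, 0.8], [-3.1, -0.8], [0.4, 2.0], [-1.9, -0.1], [0.7, 1.5], [-2.7, -0.0], [-0.4, 1.2], [-2.9, -1.3], [-4.9, -0.6]]
gap [0.58759495 0.128618   0.1244286 ] cross [[ 0.84952922 -0.27251563 -0.4517027 ]
 [ 0.24061702  0.96215135 -0.12793834]
 [ 0.46947156  0.          0.88294759]]
big scene [ 0.485  -0.1581  0.028 ] len 0.0632 yaw -0.1
big side [ 0.4991 -0.1631  0.028 ] len 0.0796 yaw 5.9
 tri (array([ 0.45945877, -0.1599571 ,  0.03336231]), np.float64(0.00012971589823919169)) (array([ 0.53336458, -0.1584699 ,  0.03509021]), np.float64(0.014486530221662621))
small scene [ 0.5167 -0.3697  0.023 ] len 0.0686 yaw 8.9
small side [ 0.5215 -0.3711  0.023 ] len 0.0774 yaw 7.1
 tri (array([ 0.48306634, -0.37512329,  0.0233623 ]), np.float64(0.000160944964673286)) (array([ 0.5577823 , -0.36381563,  0.0268602 ]), np.float64(0.005157569898834062))
```

```bash
cat >> h.py <<'E'
def toolR(axis,app):
    "tool x=app, tool z=+-axis(whichever turn is shorter)"
    x=np.array(app,float);x/=np.linalg.norm(x);z=np.array(axis,float);z-=x*(x@z);z/=np.linalg.norm(z)
    return R.from_matrix(np.c_[x,np.cross(z,x),z])
def delta(pos,rot,back=None):
    s=ctrl.get_state();q=R.from_quat(s['tcp_rot']);p=s['eef_pos']
    for flip in(0,1):
        t=rot*R.from_euler('x',180*flip,degrees=True)
        rv=(t*q.inv()).as_rotvec();print('flip',flip,'dpos',(np.array(pos)-p).round(4).tolist(),'drot',(rv/np.pi).round(4).tolist(),'deg',np.degrees(np.linalg.norm(rv)).round(1))
E
python3 - <<'E'
from h import *
s=ctrl.get_state();print(R.from_quat(s['tcp_rot']).as_matrix().round(3))
K,T=cal('wrist');print(K.round(0),[x.round(3).tolist() for x in ray((320,200),'wrist')])
y=np.radians(6);delta([.50,-.163,.2],toolR([np.cos(y),np.sin(y),0],[0,0,-1]))
E
```

```text
[[-0.     0.289 -0.957]
 [ 0.002 -0.957 -0.289]
 [-1.    -0.002 -0.   ]]
[[320.   0. 315.]
 [  0. 320. 197.]
 [  0.   0.   1.]] [[0.265, -0.624, 0.372], [-0.28, -0.101, -0.955]]
flip 0 dpos [0.3052, 0.4827, -0.055] drot [0.0001, -0.001, 0.9401] deg 169.2
flip 1 dpos [0.3052, 0.4827, -0.055] drot [-0.0007, -0.0, -0.0599] deg 10.8
```

{"op": "play_rows", "data": {"targets": [{"delta_pos": [0.305,0.483,-0.04],"delta_rot": [0,0,-0.06],"claw": 85},{"delta_pos": [0.305,0.483,-0.04],"delta_rot": [0,0,-0.06],"claw": 85},{"delta_pos": [0.305,0.483,-0.04],"delta_rot": [0,0,-0.06],"claw": 85},{"delta_pos": [0.305,0.483,-0.04],"delta_rot": [0,0,-0.06],"claw": 85},{"delta_pos": [0.305,0.483,-0.04],"delta_rot": [0,0,-0.06],"claw": 85},{"delta_pos": [0.305,0.483,-0.04],"delta_rot": [0,0,-0.06],"claw": 85},{"delta_pos": [0.305,0.483,-0.04],"delta_rot": [0,0,-0.06],"claw": 85},{"delta_pos": [0.305,0.483,-0.04],"delta_rot": [0,0,-0.06],"claw": 85},{"delta_pos": [0.305,0.483,-0.04],"delta_rot": [0,0,-0.06],"claw": 85},{"delta_pos": [0.305,0.483,-0.04],"delta_rot": [0,0,-0.06],"claw": 85},{"delta_pos": [0.305,0.483,-0.04],"delta_rot": [0,0,-0.06],"claw": 85},{"delta_pos": [0.305,0.483,-0.04],"delta_rot": [0,0,-0.06],"claw": 85},{"delta_pos": [0.305,0.483,-0.04],"delta_rot": [0,0,-0.06],"claw": 85},{"delta_pos": [0.305,0.483,-0.04],"delta_rot": [0,0,-0.06],"claw": 85},{"delta_pos": [0.305,0.483,-0.04],"delta_rot": [0,0,-0.06],"claw": 85},{"delta_pos": [0.305,0.483,-0.04],"delta_rot": [0,0,-0.06],"claw": 85},{"delta_pos": [0.305,0.483,-0.04],"delta_rot": [0,0,-0.06],"claw": 85}]}}

```text
time: 1.52
eef_pos: [0.4995, -0.1627, 0.2147]
tcp_rot: [-0.706, -0.038, 0.706, -0.036]
contact_force: [-0.6, -0.4, 0.0]
opening: 0.993
```

Run:
```python
from h import *
K,T=cal('wrist');im=ctrl.read_camera('wrist');cv2.imwrite('pics/w1.png',im);np.savez('w1.npz',K=K,T=T)
from fit import w,bed
p=np.load('rack.npy');M=bed(p)[0].as_matrix();g=w(p,[65,-10,71+150]);print(g)
delta(g,toolR(M[:,0],-M[:,2]))
```

```text
[0.51443284 0.12851628 0.25687074]
flip 0 dpos [0.0151, 0.2918, 0.042] drot [0.2254, 0.0443, -0.9183] deg 170.4
flip 1 dpos [0.0151, 0.2918, 0.042] drot [0.0288, -0.1531, 0.0536] deg 29.7
```

View pics/w1.png

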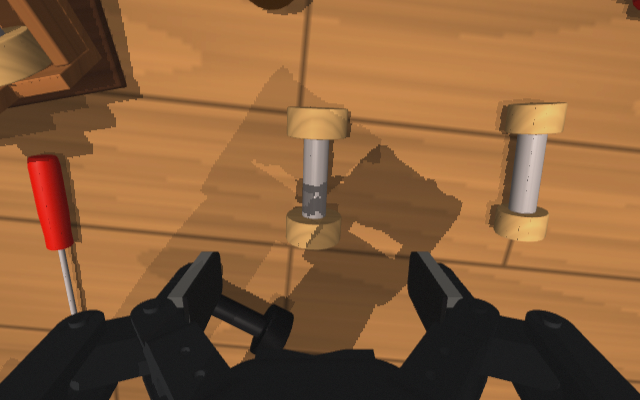

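Wrist view: big axle runs (318,139) to (314,217) and the small one (529,134) to (521,210). The black look-alike's near end is at about (285,325).

Run:
```python
from h import *
d=np.load('w1.npz');c=(d['K'],d['T'])
for nm,z,a,b in(('big',.028,(318,139),(314,217)),('small',.023,(529,134),(521,210)),('black',.028,(290,315),(220,300))):
    A,B=onz(a,0,z,c),onz(b,0,z,c);print(nm,((A+B)/2).round(4),A.round(4),B.round(4),np.linalg.norm(A-B).round(4),np.degrees(np.arctan2(*(A-B)[1::-1])).round(1))
```

```text
big [ 0.4997 -0.1634  0.028 ] [ 0.5387 -0.1612  0.028 ] [ 0.4607 -0.1656  0.028 ] 0.0782 3.3
small [ 0.5265 -0.3675  0.023 ] [ 0.5642 -0.3602  0.023 ] [ 0.4889 -0.3748  0.023 ] 0.0767 11.0
black [ 0.3477 -0.1123  0.028 ] [ 0.3422 -0.1513  0.028 ] [ 0.3532 -0.0732  0.028 ] 0.0789 -98.1
```

{"op": "play_rows", "data": {"targets": [{"delta_pos": [0.015,0.292,0.042],"delta_rot": [0.029,-0.153,0.054],"claw": 85},{"delta_pos": [0.015,0.292,0.042],"delta_rot": [0.029,-0.153,0.054],"claw": 85},{"delta_pos": [0.015,0.292,0.042],"delta_rot": [0.029,-0.153,0.054],"claw": 85},{"delta_pos": [0.015,0.292,0.042],"delta_rot": [0.029,-0.153,0.054],"claw": 85},{"delta_pos": [0.015,0.292,0.042],"delta_rot": [0.029,-0.153,0.054],"claw": 85},{"delta_pos": [0.015,0.292,0.042],"delta_rot": [0.029,-0.153,0.054],"claw": 85},{"delta_pos": [0.015,0.292,0.042],"delta_rot": [0.029,-0.153,0.054],"claw": 85},{"delta_pos": [0.015,0.292,0.042],"delta_rot": [0.029,-0.153,0.054],"claw": 85},{"delta_pos": [0.015,0.292,0.042],"delta_rot": [0.029,-0.153,0.054],"claw": 85},{"delta_pos": [0.015,0.292,0.042],"delta_rot": [0.029,-0.153,0.054],"claw": 85}]}}

```text
time: 2.4
eef_pos: [0.5144, 0.1277, 0.2567]
tcp_rot: [0.849, 0.118, -0.51, 0.071]
contact_force: [-0.1, 0.1, 0.1]
opening: 0.993
```

Run:
```python
from h import *
K,T=cal('wrist');im=ctrl.read_camera('wrist');np.savez('w2.npz',K=K,T=T);cv2.imwrite('pics/w2.png',im)
y=np.radians(3.3);delta([.4997,-.1634,.034],toolR([np.cos(y),np.sin(y),0],[0,0,-1]))
```

```text
flip 0 dpos [-0.0147, -0.2905, -0.2224] drot [-0.2233, -0.0376, 0.9049] deg 167.9
flip 1 dpos [-0.0147, -0.2905, -0.2224] drot [-0.0258, 0.1533, -0.0679] deg 30.5
```

View pics/w2.png

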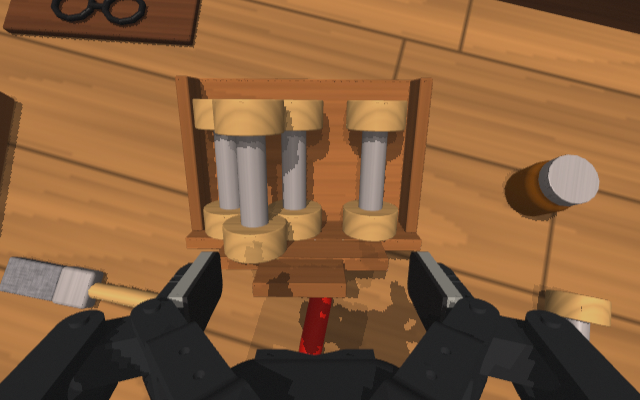

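Wrist view of the rack: third row roller axle (373,132) to (372,203), roller_set axle (252,136) to (252,226), topmost foot step from u=254 to 345 with its outer edge at v=297. The gap between wheel rims is (323..345). I'll refit the rack with these.

```bash
cat > fit2.py <<'E'
from fit import *
d=np.load('w2.npz');C['wr']=(d['K'],d['T'])
ob2=[('wr',(252.5,226),(26,42,74)),('wr',(371.5,204),(26,None,28)),('wr',(254,297),(-12,-(-35),130)),('wr',(345,297),(-12,-35,130))]
# lateral-only: axle-centre line at bed x 100
lat=[((252,140),(100,42,74)),((373.3,136),(100,None,28)),((284,100),(130,14,74))]
def sil(p,y,sgn,x,z=28,r=28):  # silhouette u of wheel rim: extreme over circle
    t=np.linspace(0,2*np.pi,73);u=[proj(w(p,[x,y+r*np.cos(a),z+r*np.sin(a)]),'wr',C['wr'])[0] for a in t]
    return max(u) if sgn>0 else min(u)
def res2(p):
    r=[.3*res(p)]
    r+=[proj(w(p,[q[0],p[4] if q[1] is None else q[1],q[2]]),n,C[n])-uv for n,uv,q in ob2]
    r+=[[proj(w(p,[q[0],p[4] if q[1] is None else q[1],q[2]]),'wr',C['wr'])[0]-uv[0]] for uv,q in lat[:2]]
    r+=[[sil(p,10,1,130)-323,sil(p,p[4],-1,130)-345,sil(p,p[4],1,130)-408,sil(p,10,1,0)-321,sil(p,p[4],-1,0)-343,sil(p,p[4],1,0)-398,sil(p,42,-1,130,74)-214,sil(p,42,1,130,74)-285,sil(p,42,-1,0,74)-224,sil(p,42,1,0,74)-286,sil(p,74,-1,130)-193,sil(p,74,-1,0)-204]]
    return np.concatenate(r)
if __name__=='__main__':
    p0=np.load('rack.npy');s=least_squares(res2,p0,x_scale=[.01,.01,.01,1,1],loss='soft_l1');p=s.x;np.save('rack2.npy',p)
    print(p.round(4).tolist());r=res2(p);print(r[:24].reshape(-1,2).round(1).tolist(),r[24:].round(1))
    ym=(10+p[4])/2;zm=28+np.sqrt(56**2-((10-p[4])/2)**2);print('saddle',ym,zm,w(p,[65,ym,zm]));
    print(bed(p)[0].as_matrix().round(4))
E
python3 fit2.py
```

```text
[0.5634, 0.1534, 0.0321, 15.5172, -68.7478]
[[0.3, 0.1], [-0.2, 0.2], [0.7, 0.0], [0.5, 0.5], [-2.1, -0.1], [-1.0, 0.7], [-1.8, 0.1], [-0.9, 0.6], [-1.8, 0.1], [-1.0, 0.5], [-0.3, -0.2], [-0.9, 0.0]] [ 2.6 -2.8 -0.9  3.6 -0.7  0.1  0.5  0.7 -1.1  1.7 -0.2  2.   0.   0.1
 -0.4 -1.4 -1.7 -0.8  0.8  1.1 -0.2  1.8]
saddle -29.373909225375193 67.82078944862738 [0.59583317 0.13192339 0.12247486]
[[ 0.8508 -0.2675 -0.4524]
 [ 0.2362  0.9636 -0.1256]
 [ 0.4695  0.      0.8829]]
```

{"op": "play_rows", "data": {"targets": [{"delta_pos": [-0.015,-0.291,-0.1],"delta_rot": [-0.026,0.153,-0.068],"claw": 85},{"delta_pos": [-0.015,-0.291,-0.1],"delta_rot": [-0.026,0.153,-0.068],"claw": 85},{"delta_pos": [-0.015,-0.291,-0.1],"delta_rot": [-0.026,0.153,-0.068],"claw": 85},{"delta_pos": [-0.015,-0.291,-0.1],"delta_rot": [-0.026,0.153,-0.068],"claw": 85},{"delta_pos": [-0.015,-0.291,-0.1],"delta_rot": [-0.026,0.153,-0.068],"claw": 85},{"delta_pos": [-0.015,-0.291,-0.1],"delta_rot": [-0.026,0.153,-0.068],"claw": 85},{"delta_pos": [-0.015,-0.291,-0.1],"delta_rot": [-0.026,0.153,-0.068],"claw": 85},{"delta_pos": [-0.015,-0.291,-0.1],"delta_rot": [-0.026,0.153,-0.068],"claw": 85},{"delta_pos": [-0.015,-0.291,-0.1],"delta_rot": [-0.026,0.153,-0.068],"claw": 85},{"delta_pos": [-0.015,-0.291,-0.19],"delta_rot": [-0.026,0.153,-0.068],"claw": 75},{"delta_pos": [-0.015,-0.291,-0.19],"delta_rot": [-0.026,0.153,-0.068],"claw": 75},{"delta_pos": [-0.015,-0.291,-0.19],"delta_rot": [-0.026,0.153,-0.068],"claw": 75},{"delta_pos": [-0.015,-0.291,-0.222],"delta_rot": [-0.026,0.153,-0.068],"claw": 75},{"delta_pos": [-0.015,-0.291,-0.222],"delta_rot": [-0.026,0.153,-0.068],"claw": 75},{"delta_pos": [-0.015,-0.291,-0.222],"delta_rot": [-0.026,0.153,-0.068],"claw": 75}]}}

```text
time: 3.7
eef_pos: [0.4983, -0.1638, 0.034]
tcp_rot: [-0.706, -0.02, 0.708, -0.02]
contact_force: [-0.3, -0.7, 0.7]
opening: 0.881
```

{"op": "play_rows", "data": {"newtons": 40, "targets": [{"delta_pos": [0,0,0],"delta_rot": [0,0,0],"claw": 15},{"delta_pos": [0,0,0],"delta_rot": [0,0,0],"claw": 15},{"delta_pos": [0,0,0],"delta_rot": [0,0,0],"claw": 15},{"delta_pos": [0,0,0],"delta_rot": [0,0,0],"claw": 15},{"delta_pos": [0,0,0],"delta_rot": [0,0,0],"claw": 15},{"delta_pos": [0,0,0],"delta_rot": [0,0,0],"claw": 15},{"delta_pos": [0,0,0],"delta_rot": [0,0,0],"claw": 15},{"delta_pos": [0,0,0],"delta_rot": [0,0,0],"claw": 15},{"delta_pos": [0,0,0.2],"delta_rot": [0,0,0],"claw": 15},{"delta_pos": [0,0,0.2],"delta_rot": [0,0,0],"claw": 15},{"delta_pos": [0,0,0.2],"delta_rot": [0,0,0],"claw": 15},{"delta_pos": [0,0,0.2],"delta_rot": [0,0,0],"claw": 15},{"delta_pos": [0,0,0.2],"delta_rot": [0,0,0],"claw": 15},{"delta_pos": [0,0,0.2],"delta_rot": [0,0,0],"claw": 15}]}}

```text
time: 4.87
eef_pos: [0.5018, -0.1655, 0.2432]
tcp_rot: [0.711, 0.018, -0.703, 0.023]
contact_force: [1.4, 0.2, -0.4]
opening: 0.266
```

```bash
cat > goal.py <<'E'
from fit2 import *
def go(x,y,z,tip=0):
    "delta to bring the GRASP point to bed (x,y,z)"
    p=np.load('rack2.npy');M=bed(p)[0].as_matrix();delta(w(p,[x,y,z+6]),toolR(M[:,0],-M[:,2]))
def where():
    p=np.load('rack2.npy');r,o=bed(p);s=ctrl.get_state();t=R.from_quat(s['tcp_rot'])
    print('t',s['time'],'bed grasp pt',(r.inv().apply(s['eef_pos']-o)*1000-[0,0,6]).round(1),'F bed',r.inv().apply(s['contact_force']).round(1),'M',r.inv().apply(s['wrist_torque']).round(2),'open',s['opening'],'tilt',(r.inv()*t).as_matrix()[:,[0,2]].T.round(3).tolist())
E
python3 -c "
from goal import *
where();go(80,-29,67.8+40)"
```

```text
t 4.8667 bed grasp pt [ -28.5 -290.8  248.3] F bed [ 1.1 -0.2 -1. ] M [-0.03 -0.03  0.06] open 0.2661050935624941 tilt [[-0.461, -0.01, -0.887], [-0.868, 0.212, 0.449]]
flip 0 dpos [0.0859, 0.2956, -0.0731] drot [0.23, 0.0346, -0.9052] deg 168.2
flip 1 dpos [0.0859, 0.2956, -0.0731] drot [0.0271, -0.1498, 0.0674] deg 30.0
```

{"op": "play_rows", "data": {"targets": [{"delta_pos": [0.086,0.296,0],"delta_rot": [0.027,-0.15,0.067],"claw": 15},{"delta_pos": [0.086,0.296,0],"delta_rot": [0.027,-0.15,0.067],"claw": 15},{"delta_pos": [0.086,0.296,0],"delta_rot": [0.027,-0.15,0.067],"claw": 15},{"delta_pos": [0.086,0.296,0],"delta_rot": [0.027,-0.15,0.067],"claw": 15},{"delta_pos": [0.086,0.296,0],"delta_rot": [0.027,-0.15,0.067],"claw": 15},{"delta_pos": [0.086,0.296,0],"delta_rot": [0.027,-0.15,0.067],"claw": 15},{"delta_pos": [0.086,0.296,0],"delta_rot": [0.027,-0.15,0.067],"claw": 15},{"delta_pos": [0.086,0.296,0],"delta_rot": [0.027,-0.15,0.067],"claw": 15},{"delta_pos": [0.086,0.296,-0.03],"delta_rot": [0.027,-0.15,0.067],"claw": 15},{"delta_pos": [0.086,0.296,-0.05],"delta_rot": [0.027,-0.15,0.067],"claw": 15},{"delta_pos": [0.086,0.296,-0.073],"delta_rot": [0.027,-0.15,0.067],"claw": 15},{"delta_pos": [0.086,0.296,-0.073],"delta_rot": [0.027,-0.15,0.067],"claw": 15},{"delta_pos": [0.086,0.296,-0.073],"delta_rot": [0.027,-0.15,0.067],"claw": 15},{"delta_pos": [0.086,0.296,-0.073],"delta_rot": [0.027,-0.15,0.067],"claw": 15}]}}

```text
time: 6.03
eef_pos: [0.5881, 0.1304, 0.1708]
tcp_rot: [0.85, 0.115, -0.51, 0.069]
contact_force: [-0.0, 0.6, -1.6]
opening: 0.266
```

Run:
```python
from goal import *
where()
K,T=cal('wrist');np.savez('w3.npz',K=K,T=T);im=ctrl.read_camera('wrist')
cv2.imwrite('pics/w3.png',cv2.resize(im[0:300,120:520],None,fx=2,fy=2,interpolation=cv2.INTER_CUBIC))
go(80,-29,75)
```

```text
t 6.0333 bed grasp pt [ 80.7 -28.8 108.2] F bed [-0.6  0.6 -1.5] M [-0.    0.34  0.02] open 0.265871155348114 tilt [[0.001, -0.001, -1.0], [-1.0, 0.001, -0.001]]
flip 0 dpos [0.0138, 0.0039, -0.0307] drot [0.4537, 0.1252, -0.8819] deg 179.9
flip 1 dpos [0.0138, 0.0039, -0.0307] drot [-0.0, 0.001, 0.0005] deg 0.2
```

View pics/w3.png

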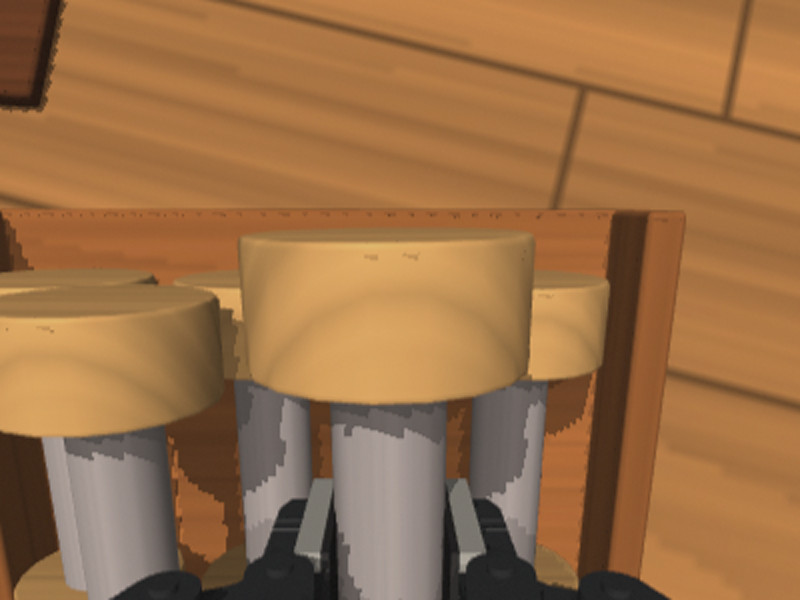

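The view is well aligned: the row axles sit at u≈273 and 510 (midpoint 391) with the held axle at 389.5. Half spacing is about 39 mm, so the saddle is at z≈68. Descending.

{"op": "play_rows", "data": {"targets": [{"delta_pos": [0.003,0.001,-0.012],"delta_rot": [0,0,0],"claw": 15},{"delta_pos": [0.006,0.002,-0.024],"delta_rot": [0,0,0],"claw": 15},{"delta_pos": [0.0085,0.002,-0.031],"delta_rot": [0,0,0],"claw": 15},{"delta_pos": [0.0095,0.002,-0.0345],"delta_rot": [0,0,0],"claw": 15},{"delta_pos": [0.0095,0.002,-0.0355],"delta_rot": [0,0,0],"claw": 15},{"delta_pos": [0.0095,0.002,-0.0355],"delta_rot": [0,0,0],"claw": 15},{"delta_pos": [0.0095,0.002,-0.0355],"delta_rot": [0,0,0],"claw": 15},{"delta_pos": [0.0095,0.002,-0.0355],"delta_rot": [0,0,0],"claw": 15}]}}

```text
time: 6.75
eef_pos: [0.5981, 0.1327, 0.1375]
tcp_rot: [0.85, 0.115, -0.509, 0.069]
contact_force: [-7.0, -0.3, 4.9]
opening: 0.264
```

```bash
python3 -c "
from goal import *
where()"
```

```text
t 6.75 bed grasp pt [ 74.1 -29.2  73.9] F bed [-3.7  1.6  7.5] M [ 0.33  0.85 -0.12] open 0.2641620050643023 tilt [[0.003, -0.0, -1.0], [-1.0, 0.001, -0.003]]
```

{"op": "play_rows", "data": {"targets": [{"delta_pos": [-0.0017,-0.0005,-0.001],"delta_rot": [0,0,0],"claw": 15},{"delta_pos": [-0.0034,-0.001,-0.002],"delta_rot": [0,0,0],"claw": 15},{"delta_pos": [-0.005,-0.0014,-0.003],"delta_rot": [0,0,0],"claw": 15},{"delta_pos": [-0.0065,-0.0018,-0.004],"delta_rot": [0,0,0],"claw": 15},{"delta_pos": [-0.0065,-0.0018,-0.004],"delta_rot": [0,0,0],"claw": 15},{"delta_pos": [-0.0065,-0.0018,-0.004],"delta_rot": [0,0,0],"claw": 15}]}}

```text
time: 7.25
eef_pos: [0.5915, 0.1306, 0.1333]
tcp_rot: [0.85, 0.115, -0.509, 0.069]
contact_force: [-1.5, -1.5, -0.7]
opening: 0.267
```

```bash
python3 -c "
from goal import *
where()"
```

```text
t 7.25 bed grasp pt [ 66.1 -29.5  73.5] F bed [-2.  -1.1  0.2] M [-0.19  0.43 -0.02] open 0.26701273043764023 tilt [[0.002, -0.001, -1.0], [-1.0, 0.001, -0.002]]
```

{"op": "play_rows", "data": {"targets": [{"delta_pos": [-0.001,0,-0.0015],"delta_rot": [0,0,0],"claw": 15},{"delta_pos": [-0.002,-0.0005,-0.002],"delta_rot": [0,0,0],"claw": 15},{"delta_pos": [-0.003,-0.001,-0.0025],"delta_rot": [0,0,0],"claw": 15},{"delta_pos": [-0.004,-0.001,-0.003],"delta_rot": [0,0,0],"claw": 15},{"delta_pos": [-0.004,-0.001,-0.003],"delta_rot": [0,0,0],"claw": 15},{"delta_pos": [-0.004,-0.001,-0.003],"delta_rot": [0,0,0],"claw": 15}]}}

```text
time: 7.75
eef_pos: [0.5899, 0.1296, 0.1324]
tcp_rot: [0.852, 0.114, -0.506, 0.069]
contact_force: [6.4, 2.3, -0.9]
opening: 0.268
```

Run:
```python
from goal import *
where()
K,T=cal('wrist');np.savez('w4.npz',K=K,T=T);im=ctrl.read_camera('wrist')
sc=ctrl.read_camera('scene')
W=np.zeros((600,800,3),np.uint8);W[:,:400]=cv2.resize(im[0:400,190:457],(400,600),interpolation=cv2.INTER_CUBIC)
si=ctrl.read_camera('side')
W[:300,400:]=cv2.resize(sc[165:255,310:430],(400,300),interpolation=cv2.INTER_CUBIC);W[300:,400:]=cv2.resize(si[205:295,220:340],(400,300),interpolation=cv2.INTER_CUBIC)
cv2.imwrite('pics/w4.png',W)
```

```text
t 7.75 bed grasp pt [ 64.1 -30.   73.5] F bed [ 5.6  0.5 -3.9] M [-0.08 -0.62 -0.  ] open 0.267772827236324 tilt [[0.009, -0.003, -1.0], [-1.0, 0.002, -0.009]]
```

View pics/w4.png

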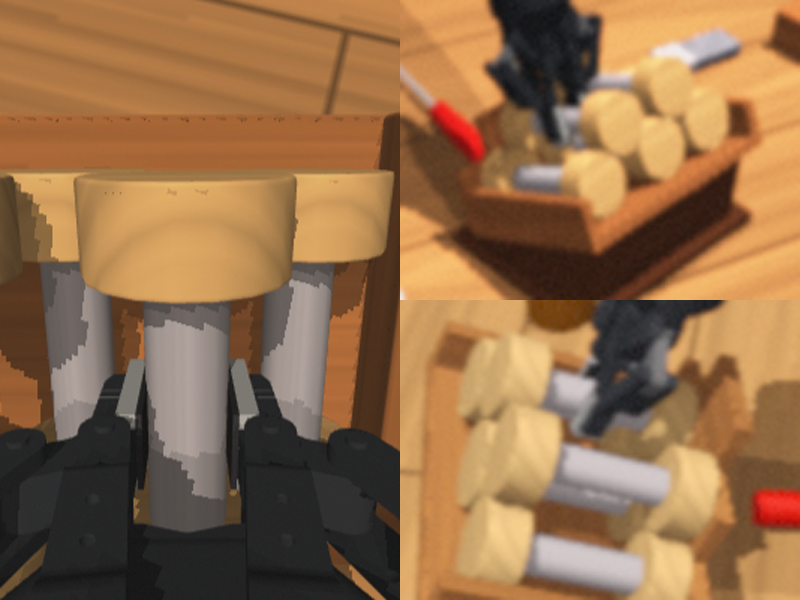

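Roller_big butts against the foot: Fx +5.6 N, stopped at bed x≈64. It looks centred in the gap. I'll check the seating with a slight downward press.

{"op": "play_rows", "data": {"targets": [{"delta_pos": [-0.0007,0,-0.0018],"delta_rot": [0,0,0],"claw": 15},{"delta_pos": [-0.0015,0,-0.0036],"delta_rot": [0,0,0],"claw": 15},{"delta_pos": [-0.0015,0,-0.0036],"delta_rot": [0,0,0],"claw": 15},{"delta_pos": [-0.0015,0,-0.0036],"delta_rot": [0,0,0],"claw": 15}]}}

```text
time: 8.23
eef_pos: [0.5903, 0.1295, 0.1317]
tcp_rot: [0.853, 0.114, -0.504, 0.069]
contact_force: [-2.5, -1.6, 9.2]
opening: 0.262
```

```bash
python3 -c "
from goal import *
where()"
```

```text
t 8.2333 bed grasp pt [ 64.  -30.2  72.8] F bed [ 1.8 -0.9  9.5] M [-0.06  0.11 -0.12] open 0.26223030648279533 tilt [[0.015, -0.004, -1.0], [-1.0, 0.002, -0.015]]
```

{"op": "play_rows", "data": {"targets": [{"delta_pos": [0,0,0],"delta_rot": [0,0,0],"claw": 24},{"delta_pos": [0,0,0],"delta_rot": [0,0,0],"claw": 30},{"delta_pos": [0,0,0],"delta_rot": [0,0,0],"claw": 38},{"delta_pos": [0,0,0],"delta_rot": [0,0,0],"claw": 45},{"delta_pos": [0,0,0],"delta_rot": [0,0,0],"claw": 45},{"delta_pos": [-0.005,-0.001,0.009],"delta_rot": [0,0,0],"claw": 45},{"delta_pos": [-0.014,-0.004,0.027],"delta_rot": [0,0,0],"claw": 45},{"delta_pos": [-0.027,-0.0075,0.053],"delta_rot": [0,0,0],"claw": 45},{"delta_pos": [-0.041,-0.011,0.08],"delta_rot": [0,0,0],"claw": 45},{"delta_pos": [-0.054,-0.015,0.106],"delta_rot": [0,0,0],"claw": 60},{"delta_pos": [-0.054,-0.015,0.106],"delta_rot": [0,0,0],"claw": 85},{"delta_pos": [-0.054,-0.015,0.106],"delta_rot": [0,0,0],"claw": 85}]}}

```text
time: 9.23
eef_pos: [0.5367, 0.1145, 0.2398]
tcp_rot: [0.854, 0.114, -0.502, 0.069]
contact_force: [0.6, 0.6, -0.4]
opening: 0.928
```

Run:
```python
from goal import *
where()
K,T=cal('wrist');np.savez('w5.npz',K=K,T=T);im=ctrl.read_camera('wrist')
cv2.imwrite('pics/w5.png',cv2.resize(im[0:300,120:520],None,fx=2,fy=2,interpolation=cv2.INTER_CUBIC))
y=np.radians(10.);delta([.5265,-.3675,.029],toolR([np.cos(y),np.sin(y),0],[0,0,-1]))
```

```text
t 9.2333 bed grasp pt [ 65.7 -30.4 194.4] F bed [ 0.5  0.4 -0.7] M [0.02 0.21 0.02] open 0.9284497603131541 tilt [[0.019, -0.005, -1.0], [-1.0, 0.001, -0.019]]
flip 0 dpos [-0.0096, -0.482, -0.2088] drot [-0.2367, -0.0519, 0.9405] deg 174.8
flip 1 dpos [-0.0096, -0.482, -0.2088] drot [-0.0343, 0.1567, -0.0291] deg 29.3
```

View pics/w5.png

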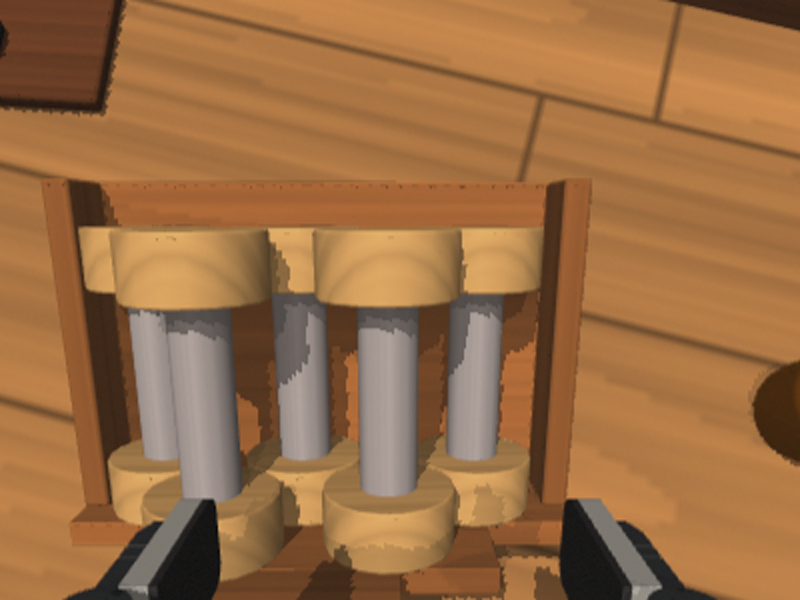

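Roller_big is seated, parallel and at the foot, with axle (389,306) to (390,490); roller_set's axle is (201,310) to (211,497). Next I compute the top saddle and fetch the small roller.

Run:
```python
from goal import *
d=np.load('w5.npz');c=(d['K'],d['T']);p=np.load('rack2.npy');r,o=bed(p)
def onbed(uv,z):
    O,D=ray((120+uv[0]/2,uv[1]/2),0,c);O=r.inv().apply(O-o)*1000;D=r.inv().apply(D);return O+D*(z-O[2])/D[2]
for nm,z,a,b in(('big',68,(389,308),(390,490)),('set',74,(201,312),(211,497)),('third',28,(475,300),(472,458)),('mid',28,(299,300),(303,458))):
    print(nm,onbed(a,z).round(1),onbed(b,z).round(1))
```

```text
big [101.6 -30.7  68. ] [ 24.2 -31.1  68. ]
set [101.   41.3  74. ] [23.9 43.2 74. ]
third [ 99.6 -69.9  28. ] [ 23.  -71.2  28. ]
mid [99.6  9.8 28. ] [23.2 10.8 28. ]
```

{"op": "play_rows", "data": {"targets": [{"delta_pos": [-0.01,-0.482,-0.02],"delta_rot": [-0.034,0.157,-0.032],"claw": 85},{"delta_pos": [-0.012,-0.484,-0.02],"delta_rot": [-0.034,0.157,-0.032],"claw": 85},{"delta_pos": [-0.012,-0.484,-0.02],"delta_rot": [-0.034,0.157,-0.032],"claw": 85},{"delta_pos": [-0.012,-0.484,-0.02],"delta_rot": [-0.034,0.157,-0.032],"claw": 85},{"delta_pos": [-0.012,-0.484,-0.02],"delta_rot": [-0.034,0.157,-0.032],"claw": 85},{"delta_pos": [-0.012,-0.484,-0.02],"delta_rot": [-0.034,0.157,-0.032],"claw": 85},{"delta_pos": [-0.012,-0.484,-0.02],"delta_rot": [-0.034,0.157,-0.032],"claw": 85},{"delta_pos": [-0.012,-0.484,-0.02],"delta_rot": [-0.034,0.157,-0.032],"claw": 85},{"delta_pos": [-0.012,-0.484,-0.02],"delta_rot": [-0.034,0.157,-0.032],"claw": 85},{"delta_pos": [-0.012,-0.484,-0.02],"delta_rot": [-0.034,0.157,-0.032],"claw": 85},{"delta_pos": [-0.012,-0.484,-0.02],"delta_rot": [-0.034,0.157,-0.032],"claw": 85},{"delta_pos": [-0.012,-0.484,-0.08],"delta_rot": [-0.034,0.157,-0.032],"claw": 75},{"delta_pos": [-0.012,-0.484,-0.08],"delta_rot": [-0.034,0.157,-0.032],"claw": 75},{"delta_pos": [-0.012,-0.484,-0.08],"delta_rot": [-0.034,0.157,-0.032],"claw": 75}]}}

```text
time: 10.45
eef_pos: [0.5202, -0.3687, 0.1482]
tcp_rot: [-0.701, -0.061, 0.709, -0.054]
contact_force: [-0.1, 1.3, -1.0]
opening: 0.878
```

Run:
```python
from goal import *
K,T=cal('wrist');np.savez('w6.npz',K=K,T=T);im=ctrl.read_camera('wrist');cv2.imwrite('pics/w6.png',im)
c=(K,T)
# auto check: expected axle ends vs image
y=np.radians(9);a=np.array([np.cos(y),np.sin(y),0]);m=np.array([.524,-.3685,.023])
print(proj(m+.039*a,0,c),proj(m-.039*a,0,c))
delta([.524,-.3685,.029],toolR(a,[0,0,-1]))
```

```text
[317.56618155 142.13953937] [316.67106418 237.44901963]
flip 0 dpos [0.0024, -0.0003, -0.1224] drot [0.0043, -0.0036, 0.9979] deg 179.6
flip 1 dpos [0.0024, -0.0003, -0.1224] drot [-0.0023, -0.0028, -0.0021] deg 0.8
```

View pics/w6.png

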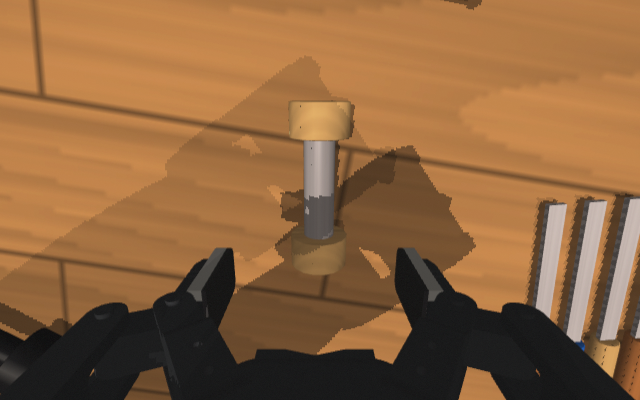

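The small roller is where expected: axle seen (319,141) to (319,238) against predicted (318,142) to (317,237). Grasping it.

{"op": "play_rows", "data": {"newtons": 40, "targets": [{"delta_pos": [0.002,0,-0.04],"delta_rot": [-0.002,-0.003,0],"claw": 75},{"delta_pos": [0.002,0,-0.08],"delta_rot": [-0.002,-0.003,0],"claw": 75},{"delta_pos": [0.002,0,-0.11],"delta_rot": [-0.002,-0.003,0],"claw": 75},{"delta_pos": [0.002,0,-0.122],"delta_rot": [-0.002,-0.003,0],"claw": 75},{"delta_pos": [0.002,0,-0.122],"delta_rot": [-0.002,-0.003,0],"claw": 75},{"delta_pos": [0.002,0,-0.122],"delta_rot": [-0.002,-0.003,0],"claw": 15},{"delta_pos": [0.002,0,-0.122],"delta_rot": [-0.002,-0.003,0],"claw": 15},{"delta_pos": [0.002,0,-0.122],"delta_rot": [-0.002,-0.003,0],"claw": 15},{"delta_pos": [0.002,0,-0.122],"delta_rot": [-0.002,-0.003,0],"claw": 15},{"delta_pos": [0.002,0,-0.122],"delta_rot": [-0.002,-0.003,0],"claw": 15},{"delta_pos": [0.002,0,-0.122],"delta_rot": [-0.002,-0.003,0],"claw": 15},{"delta_pos": [0.002,0,-0.122],"delta_rot": [-0.002,-0.003,0],"claw": 15},{"delta_pos": [0.002,0,-0.122],"delta_rot": [-0.002,-0.003,0],"claw": 15},{"delta_pos": [0.002,0,-0.06],"delta_rot": [0,0,0],"claw": 15},{"delta_pos": [0.002,0,0.1],"delta_rot": [0,0,0],"claw": 15},{"delta_pos": [0.002,0,0.1],"delta_rot": [0,0,0],"claw": 15},{"delta_pos": [0.002,0,0.1],"delta_rot": [0,0,0],"claw": 15},{"delta_pos": [0.002,0,0.1],"delta_rot": [0,0,0],"claw": 15},{"delta_pos": [0.002,0,0.1],"delta_rot": [0,0,0],"claw": 15}]}}

```text
time: 12.08
eef_pos: [0.5255, -0.37, 0.2603]
tcp_rot: [0.705, 0.057, -0.705, 0.058]
contact_force: [1.0, -1.1, 1.4]
opening: 0.265
```

```bash
python3 -c "
from goal import *
where();go(72,2.5,107+40)"
```

```text
t 12.0833 bed grasp pt [ -48.7 -494.2  278.4] F bed [ 1.3 -1.3  0.9] M [-0.06 -0.05  0.03] open 0.2654599653264478 tilt [[-0.469, -0.002, -0.883], [-0.878, 0.107, 0.467]]
flip 0 dpos [0.0292, 0.5236, -0.0593] drot [0.229, 0.0497, -0.9382] deg 174.1
flip 1 dpos [0.0292, 0.5236, -0.0593] drot [0.0341, -0.1518, 0.0336] deg 28.6
```

{"op": "play_rows", "data": {"targets": [{"delta_pos": [0.029,0.524,0.01],"delta_rot": [0.034,-0.152,0.034],"claw": 15},{"delta_pos": [0.029,0.524,0.01],"delta_rot": [0.034,-0.152,0.034],"claw": 15},{"delta_pos": [0.029,0.524,0.01],"delta_rot": [0.034,-0.152,0.034],"claw": 15},{"delta_pos": [0.029,0.524,0.01],"delta_rot": [0.034,-0.152,0.034],"claw": 15},{"delta_pos": [0.029,0.524,0.01],"delta_rot": [0.034,-0.152,0.034],"claw": 15},{"delta_pos": [0.029,0.524,0.01],"delta_rot": [0.034,-0.152,0.034],"claw": 15},{"delta_pos": [0.029,0.524,0.01],"delta_rot": [0.034,-0.152,0.034],"claw": 15},{"delta_pos": [0.029,0.524,0.01],"delta_rot": [0.034,-0.152,0.034],"claw": 15},{"delta_pos": [0.029,0.524,0.01],"delta_rot": [0.034,-0.152,0.034],"claw": 15},{"delta_pos": [0.029,0.524,0.01],"delta_rot": [0.034,-0.152,0.034],"claw": 15},{"delta_pos": [0.029,0.524,0.01],"delta_rot": [0.034,-0.152,0.034],"claw": 15},{"delta_pos": [0.029,0.524,0.01],"delta_rot": [0.034,-0.152,0.034],"claw": 15},{"delta_pos": [0.029,0.524,0.01],"delta_rot": [0.034,-0.152,0.034],"claw": 15},{"delta_pos": [0.029,0.524,-0.015],"delta_rot": [0.034,-0.152,0.034],"claw": 15},{"delta_pos": [0.029,0.524,-0.035],"delta_rot": [0.034,-0.152,0.034],"claw": 15},{"delta_pos": [0.029,0.524,-0.052],"delta_rot": [0.034,-0.152,0.034],"claw": 15},{"delta_pos": [0.029,0.524,-0.059],"delta_rot": [0.034,-0.152,0.034],"claw": 15},{"delta_pos": [0.029,0.524,-0.059],"delta_rot": [0.034,-0.152,0.034],"claw": 15},{"delta_pos": [0.029,0.524,-0.059],"delta_rot": [0.034,-0.152,0.034],"claw": 15}]}}

```text
time: 13.67
eef_pos: [0.5545, 0.1538, 0.2012]
tcp_rot: [0.849, 0.116, -0.51, 0.07]
contact_force: [0.6, 0.6, -0.5]
opening: 0.271
```

Run:
```python
from goal import *
where()
K,T=cal('wrist');np.savez('w7.npz',K=K,T=T);im=ctrl.read_camera('wrist')
cv2.imwrite('pics/w7.png',cv2.resize(im[0:300,120:520],None,fx=2,fy=2,interpolation=cv2.INTER_CUBIC))
go(72,2.5,116)
```

```text
t 13.6667 bed grasp pt [ 71.9   2.8 147.3] F bed [ 0.4  0.5 -0.8] M [-0.04  0.26 -0.03] open 0.2713988578943419 tilt [[0.0, -0.0, -1.0], [-1.0, -0.001, -0.0]]
flip 0 dpos [0.0136, 0.0037, -0.0288] drot [-0.4532, -0.1255, 0.8821] deg 179.9
flip 1 dpos [0.0136, 0.0037, -0.0288] drot [0.0002, 0.0008, -0.0003] deg 0.1
```

View pics/w7.png

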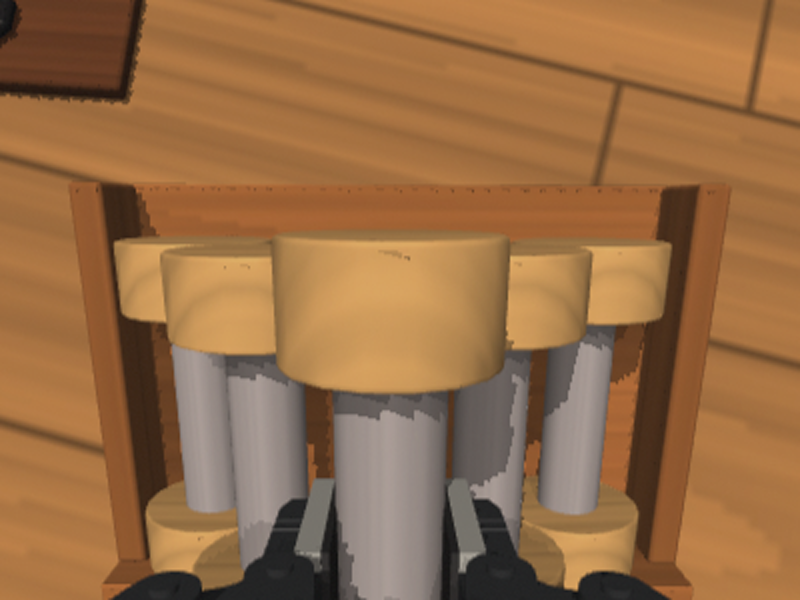

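Centred view: roller_set's axle is at u≈267, roller_big's at 492 and the held one at 390, which gives y≈41 and -30 as computed. Lowering to the saddle at y≈2.

{"op": "play_rows", "data": {"targets": [{"delta_pos": [0.005,0.001,-0.01],"delta_rot": [0,0,0],"claw": 15},{"delta_pos": [0.01,0.002,-0.021],"delta_rot": [0,0,0],"claw": 15},{"delta_pos": [0.0135,0.003,-0.028],"delta_rot": [0,0,0],"claw": 15},{"delta_pos": [0.0144,0.0034,-0.03],"delta_rot": [0,0,0],"claw": 15},{"delta_pos": [0.0144,0.0034,-0.03],"delta_rot": [0,0,0],"claw": 15},{"delta_pos": [0.0144,0.0034,-0.03],"delta_rot": [0,0,0],"claw": 15},{"delta_pos": [0.0144,0.0034,-0.03],"delta_rot": [0,0,0],"claw": 15}]}}

```text
time: 14.3
eef_pos: [0.5699, 0.1572, 0.1733]
tcp_rot: [0.85, 0.116, -0.509, 0.07]
contact_force: [-0.3, 0.0, -1.7]
opening: 0.265
```

```bash
python3 -c "
from goal import *
where()"
```

```text
t 14.3 bed grasp pt [ 72.8   1.9 115.3] F bed [-1.   0.1 -1.4] M [-0.03  0.29  0.07] open 0.2653404651813012 tilt [[0.004, -0.001, -1.0], [-1.0, -0.001, -0.004]]
```

{"op": "play_rows", "data": {"targets": [{"delta_pos": [0.0004,0.0001,-0.001],"delta_rot": [0,0,0],"claw": 15},{"delta_pos": [0.0009,0.0002,-0.002],"delta_rot": [0,0,0],"claw": 15},{"delta_pos": [0.0013,0.0004,-0.003],"delta_rot": [0,0,0],"claw": 15},{"delta_pos": [0.0013,0.0004,-0.003],"delta_rot": [0,0,0],"claw": 15},{"delta_pos": [0.0013,0.0004,-0.003],"delta_rot": [0,0,0],"claw": 15}]}}

```text
time: 14.72
eef_pos: [0.5714, 0.1577, 0.1705]
tcp_rot: [0.85, 0.116, -0.508, 0.07]
contact_force: [-0.3, 0.7, 0.2]
opening: 0.264
```

```bash
python3 -c "
from goal import *
where()"
```

```text
t 14.7167 bed grasp pt [ 72.8   2.  112.1] F bed [-0.1  0.7  0.2] M [0.08 0.19 0.02] open 0.2643333769578248 tilt [[0.004, -0.001, -1.0], [-1.0, -0.001, -0.004]]
```

{"op": "play_rows", "data": {"targets": [{"delta_pos": [0.0004,0.0001,-0.0008],"delta_rot": [0,0,0],"claw": 15},{"delta_pos": [0.0006,0.0002,-0.0012],"delta_rot": [0,0,0],"claw": 15},{"delta_pos": [0.0006,0.0002,-0.0012],"delta_rot": [0,0,0],"claw": 15}]}}

```text
time: 14.97
eef_pos: [0.572, 0.1578, 0.1694]
tcp_rot: [0.85, 0.116, -0.508, 0.07]
contact_force: [-1.3, -0.6, 0.7]
opening: 0.264
```

```bash
python3 -c "
from goal import *
where()"
```

```text
t 14.9667 bed grasp pt [ 72.9   2.  110.8] F bed [-0.9 -0.2  1.3] M [-0.    0.33  0.01] open 0.264219877798073 tilt [[0.004, -0.001, -1.0], [-1.0, -0.002, -0.004]]
```

{"op": "play_rows", "data": {"targets": [{"delta_pos": [-0.001,-0.0003,-0.0012],"delta_rot": [0,0,0],"claw": 15},{"delta_pos": [-0.002,-0.0006,-0.0018],"delta_rot": [0,0,0],"claw": 15},{"delta_pos": [-0.003,-0.0009,-0.0024],"delta_rot": [0,0,0],"claw": 15},{"delta_pos": [-0.004,-0.0011,-0.003],"delta_rot": [0,0,0],"claw": 15},{"delta_pos": [-0.004,-0.0011,-0.003],"delta_rot": [0,0,0],"claw": 15}]}}

```text
time: 15.38
eef_pos: [0.5684, 0.1565, 0.167]
tcp_rot: [0.851, 0.116, -0.508, 0.07]
contact_force: [1.3, -0.8, 2.4]
opening: 0.263
```

```bash
python3 -c "
from goal import *
where()"
```

```text
t 15.3833 bed grasp pt [ 68.4   1.7 110.4] F bed [ 2.  -1.1  1.7] M [-0.12 -0.    0.03] open 0.2630422382384272 tilt [[0.006, -0.002, -1.0], [-1.0, -0.002, -0.006]]
```

{"op": "play_rows", "data": {"targets": [{"delta_pos": [-0.001,-0.0003,-0.0006],"delta_rot": [0,0,0],"claw": 15},{"delta_pos": [-0.002,-0.0006,-0.0012],"delta_rot": [0,0,0],"claw": 15},{"delta_pos": [-0.0033,-0.0009,-0.0021],"delta_rot": [0,0,0],"claw": 15},{"delta_pos": [-0.0033,-0.0009,-0.0021],"delta_rot": [0,0,0],"claw": 15}]}}

```text
time: 15.72
eef_pos: [0.5652, 0.1556, 0.1651]
tcp_rot: [0.851, 0.116, -0.507, 0.07]
contact_force: [0.5, -0.6, 2.3]
opening: 0.265
```

```bash
python3 -c "
from goal import *
where()"
```

```text
t 15.7167 bed grasp pt [ 64.6   1.6 110.3] F bed [ 1.3 -0.7  1.9] M [-0.02 -0.01  0.05] open 0.26541998368233355 tilt [[0.007, -0.002, -1.0], [-1.0, -0.001, -0.007]]
```

Still sliding freely, so I keep pushing.

{"op": "play_rows", "data": {"targets": [{"delta_pos": [-0.001,-0.0003,-0.0006],"delta_rot": [0,0,0],"claw": 15},{"delta_pos": [-0.002,-0.0006,-0.0012],"delta_rot": [0,0,0],"claw": 15},{"delta_pos": [-0.0033,-0.0009,-0.0021],"delta_rot": [0,0,0],"claw": 15},{"delta_pos": [-0.0033,-0.0009,-0.0021],"delta_rot": [0,0,0],"claw": 15}]}}

```text
time: 16.05
eef_pos: [0.5647, 0.1551, 0.1656]
tcp_rot: [0.854, 0.115, -0.503, 0.069]
contact_force: [9.2, 3.5, 1.1]
opening: 0.264
```

```bash
python3 -c "
from goal import *
where()"
```

```text
t 16.05 bed grasp pt [ 64.3   1.3 111.1] F bed [ 9.2  0.9 -3.6] M [ 0.21 -1.15 -0.08] open 0.26434076925565814 tilt [[0.016, -0.003, -1.0], [-1.0, 0.0, -0.016]]
```

{"op": "play_rows", "data": {"targets": [{"delta_pos": [0,0.0002,-0.0012],"delta_rot": [0,0,0],"claw": 15},{"delta_pos": [0,0.0003,-0.0022],"delta_rot": [0,0,0],"claw": 15},{"delta_pos": [0,0.0003,-0.0022],"delta_rot": [0,0,0],"claw": 15},{"delta_pos": [0,0.0003,-0.0022],"delta_rot": [0,0,0],"claw": 15}]}}

```text
time: 16.38
eef_pos: [0.5653, 0.1553, 0.1644]
tcp_rot: [0.854, 0.115, -0.503, 0.07]
contact_force: [-0.2, -1.6, 5.4]
opening: 0.262
```

Run:
```python
from goal import *
where()
im=ctrl.read_camera('wrist');sc=ctrl.read_camera('scene');si=ctrl.read_camera('side')
W=np.zeros((600,800,3),np.uint8);W[:,:400]=cv2.resize(im[0:400,190:457],(400,600),interpolation=cv2.INTER_CUBIC)
W[:300,400:]=cv2.resize(sc[165:255,310:430],(400,300),interpolation=cv2.INTER_CUBIC);W[300:,400:]=cv2.resize(si[205:295,220:340],(400,300),interpolation=cv2.INTER_CUBIC)
cv2.imwrite('pics/w8.png',W)
```

```text
t 16.3833 bed grasp pt [ 64.2   1.3 109.8] F bed [ 2.  -1.5  5. ] M [-0.1   0.04  0.07] open 0.2619781219904578 tilt [[0.018, -0.004, -1.0], [-1.0, -0.0, -0.018]]
```

View pics/w8.png

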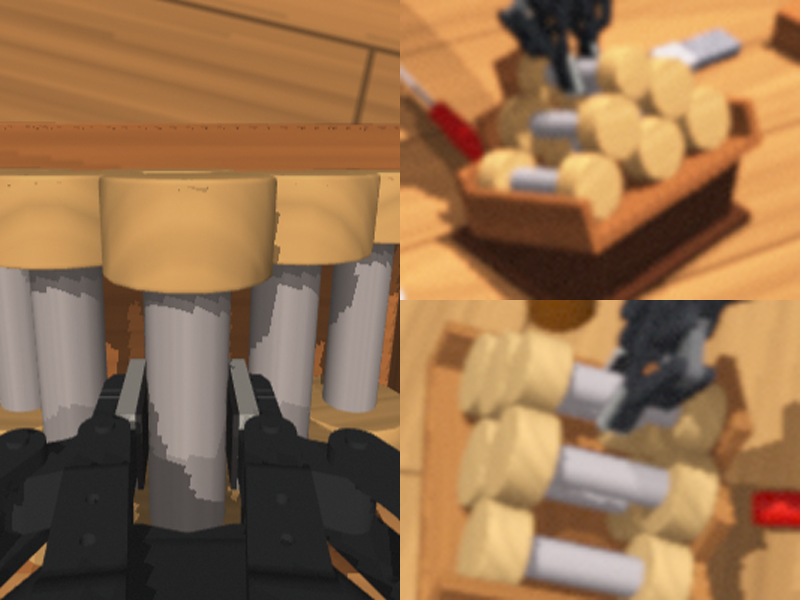

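The small roller is seated between roller_big (612,125) and roller_set (668,85), with its face at (633,73) in the scene crop, and was felt to butt at 9 N. Releasing.

{"op": "play_rows", "data": {"targets": [{"delta_pos": [0,0,0.0004],"delta_rot": [0,0,0],"claw": 24},{"delta_pos": [0,0,0.0004],"delta_rot": [0,0,0],"claw": 30},{"delta_pos": [0,0,0.0004],"delta_rot": [0,0,0],"claw": 38},{"delta_pos": [0,0,0.0004],"delta_rot": [0,0,0],"claw": 45},{"delta_pos": [0,0,0.0004],"delta_rot": [0,0,0],"claw": 45},{"delta_pos": [-0.005,-0.001,0.009],"delta_rot": [0,0,0],"claw": 45},{"delta_pos": [-0.014,-0.004,0.027],"delta_rot": [0,0,0],"claw": 45},{"delta_pos": [-0.027,-0.0075,0.053],"delta_rot": [0,0,0],"claw": 45},{"delta_pos": [-0.041,-0.011,0.08],"delta_rot": [0,0,0],"claw": 45},{"delta_pos": [-0.054,-0.015,0.106],"delta_rot": [0,0,0],"claw": 60},{"delta_pos": [-0.054,-0.015,0.106],"delta_rot": [0,0,0],"claw": 60},{"delta_pos": [-0.054,-0.015,0.106],"delta_rot": [0,0,0],"claw": 60}]}}

```text
time: 17.53
eef_pos: [0.5117, 0.1403, 0.2727]
tcp_rot: [0.855, 0.115, -0.501, 0.07]
contact_force: [0.7, -0.2, -0.3]
opening: 0.702
```

Run:
```python
from goal import *
where()
im=ctrl.read_camera('wrist');sc=ctrl.read_camera('scene');si=ctrl.read_camera('side')
W=np.zeros((600,800,3),np.uint8);W[:,:400]=cv2.resize(im[0:400,190:457],(400,600),interpolation=cv2.INTER_CUBIC)
W[:300,400:]=cv2.resize(sc[165:255,310:430],(400,300),interpolation=cv2.INTER_CUBIC);W[300:,400:]=cv2.resize(si[205:295,220:340],(400,300),interpolation=cv2.INTER_CUBIC)
cv2.imwrite('pics/w9.png',W)
```

```text
t 17.5333 bed grasp pt [ 65.9   1.2 231.5] F bed [ 0.4 -0.4 -0.6] M [ 0.02  0.19 -0.01] open 0.7022349841236518 tilt [[0.022, -0.005, -1.0], [-1.0, -0.001, -0.022]]
```

View pics/w9.png

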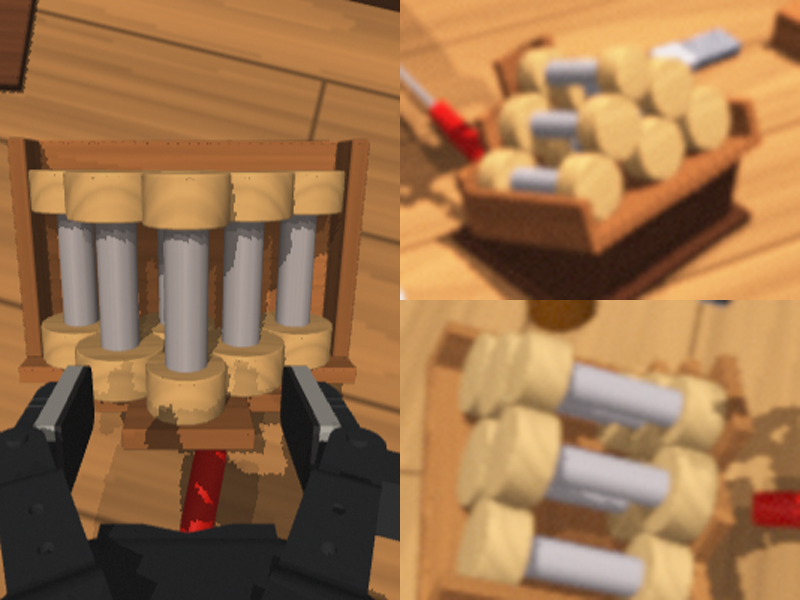

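The pyramid is complete: outer wheel ends line up near v≈172, all axles are parallel, and the gripper is clear.

```bash
python3 -c "
from h import *
print(ctrl.sign_off())"
```

```text
the job is handed in; nothing more can be done
None
```

Both rollers are on the rack and the job is handed in, at about 17.5 s of robot time; sign-off gives no verdict.

- **`roller_big`:** I saddled it in the empty gap at bed y ≈ -30 mm. Pushing down the slope, I felt it butt the foot board at about 5.6 N (bed x ≈ 64), pressed it lightly to check it was seated, and let go.
- **`roller_small`:** I laid it between `roller_big` and `roller_set` at bed y ≈ 2 mm. It butted at about 9 N (bed x ≈ 64), pressed down seated, and was released.
- **Last pictures:** All the rollers are parallel, with their outer ends about flush, and the gripper is open and clear. I touched none of the bystanders or look-alikes.
- **Disagreements:** The felt contact heights were 4 to 5 mm above what my camera fit of the rack predicted, which I put down to the fit or where the roller sat in the fingers. The tool tilt drifted about 1 degree during the pushes. Neither showed in the result.

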